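# Hand out the stacked chemistry kit onto the colour-coded desk pads

## Task

Take the stacked practical kit apart from the top down: first set both little jars, then the green case, then the blue case, each upright on the middle of the desk pad that has the colour of its lid, with the cases lying lengthways along their pads. Set things down rather than drop them, and do not disturb the bowl and the bottle that stand nearby.

Things in the scene. Friction and masses are not known exactly. Their poses are not given: they have to be found in the camera images.
- case_blue: clear plastic snap-lid case with a flat blue lid and small vials inside, 140 (x, its long side) x 62 (y) x 34 mm tall, plain flat long sides to grip, small white latches on the short ends standing 3 mm out; about 0.25 kg; lowest in the stack, standing on the desk; origin at the centre of its underside, z up.
- case_green: clear plastic snap-lid case with a flat green lid and small vials inside, 104 (x, its long side) x 50 (y) x 30 mm tall, plain flat long sides to grip, small white latches on the short ends standing 3 mm out; about 0.15 kg; lies at the start on the blue-lidded case, nearly parallel to it, and carries the two jars; origin at the centre of its underside, z up.
- jar_yellow: clear round sample jar with a flat yellow screw lid, 38 mm diameter, 40 mm tall, straight sides, about 60 g; stands at the start on the green-lidded case, beside the other jar (centres about 60 mm apart along that case's length, which jar is at which end varies); origin at the centre of its underside, z up.
- jar_pink: clear round sample jar with a flat pink screw lid, 38 mm diameter, 40 mm tall, straight sides, about 60 g; stands at the start on the green-lidded case, beside the other jar (centres about 60 mm apart along that case's length, which jar is at which end varies); origin at the centre of its underside, z up.
- pad_blue: flat blue desk pad with a small white disc (20 mm) marking its centre, fixed to the desk, 160 (x) x 84 (y) x 4 mm thick; origin at the centre of its underside, on the desk, so its top is 4 mm above; x along its long side, z up. Place of the blue-lidded container.
- pad_green: flat green desk pad with a small white disc (20 mm) marking its centre, fixed to the desk, 160 (x) x 84 (y) x 4 mm thick; origin at the centre of its underside, on the desk, so its top is 4 mm above; x along its long side, z up. Place of the green-lidded container.
- pad_yellow: flat yellow desk pad with a small white disc (20 mm) marking its centre, fixed to the desk, 160 (x) x 84 (y) x 4 mm thick; origin at the centre of its underside, on the desk, so its top is 4 mm above; x along its long side, z up. Place of the yellow-lidded container.
- pad_pink: flat pink desk pad with a small white disc (20 mm) marking its centre, fixed to the desk, 160 (x) x 84 (y) x 4 mm thick; origin at the centre of its underside, on the desk, so its top is 4 mm above; x along its long side, z up. Place of the pink-lidded container.
- bowl: light-blue open bowl, 124 mm across the rim, 55 mm tall, loose on the desk beyond the pads; origin at the centre of its underside. To be left alone.
- bottle: small green glass bottle with a white cap, 36 mm diameter, 85 mm tall, loose on the desk beyond the pads; origin at the centre of its underside. To be left alone.
There are look-alikes about, which are no part of the job. There is more than one size of the jar_yellow; the job needs the middle-sized.

How it is judged:
By the outcome, as a careful person would: the job done as asked, in the order asked, and still so for the second after the job is handed in, with the robot touching nothing.
It also fails if it takes over 128 s, if anything falls off the work surface, if the arm or the gripper's body presses on something with over 40 N, if the wrist force passes 120 N, or if a joint passes its speed limit or range.

## Robot

A 6-joint arm with a two-finger parallel gripper is mounted at the origin on the work surface. World frame = base frame: x ahead of the robot, y to its left, z up, the work surface at z = 0. Lengths are in m, angles in rad, forces in N, time in s.
With the tool pointing down it reaches from about 0.425 to 0.95 m from the base axis. Payload 3.5 kg.
Tool frame: the origin (TCP) lies midway between the tips of the shut fingers; the grasp point (between the pads) lies 19 mm behind it; z points along the fingers, y is the line along which they close (so a half turn about z gives the same grasp; the last joint's range is limited). The gripper opens to 85 mm and grips with 20 to 120 N. Pads are 22 mm wide; open, the fingers measure 114 mm over their backs; the gripper's body (76 mm by 85 mm) begins 54 mm behind the grasp point. The pads swing forward as they close: fully open they stand 13 mm farther back than shut.
Start: joints at [0.964, 0.286, 1.577, -0, 1.279, -0.15], TCP at [0.298, 0.606, 0.231] pointing down, gripper open.
Joint ranges: [-2.77, 2.77], [-0.9, 2.22], [0.21, 2.48], [-1.53, 4.67], [0.24, 2.81], [-2.84, 2.84]. Speed limits (rad/s): [2.79, 2.79, 3.14, 3.14, 3.14, 3.14].

## Interface

Orientations are given as a unit quaternion [x, y, z, w].
In Python, from plant import ctrl, cams, order gives the robot as it stands.
- The arm moves only by the tool move_arm, never from a script. Its argument "plan" is one flat list of numbers, 7 for each row, row after row: the shift along the world's x, y, z in mm, then the turn, a rotation vector about the world's x, y, z in degrees, then the finger opening in mm, from 0 to 85.4. A call has 1 to 12 rows; each row shifts and turns the commanded pose from where the row before left it; what a row does not reach is not made up. A row lasts 1/10 s, in which the tool goes at most 50 mm and 8.59 degrees, less where a joint would pass 70% of its speed; a pose out of reach is approached as far as the arm can. A call is refused whole if a number of a shift passes 50 or a number of a turn 8.59, either way. A call with a gripper value outside its range is refused whole. The fingers move at their own pace and stop on an object; "newtons" is the grip in N (left out, the last holds). Time passes only in rows, so rows that do not move let the fingers close. It gives the time, the measured TCP pose, the force, the opening and the grip force at its end, in the units of the state.
- ctrl.get_state(): the state, without advancing time (a new reading comes with each control period).
- cams.read_camera(name): name is "scene" or "top" or "wrist"; returns a dict with "color" (400x640x3 uint8, red, green, blue), "fov_y" (degrees; the focal length in pixels is half the picture's height over the tangent of half this angle, whatever the lens; pixels are square), "cx", "cy" (the principal point, pixels), "k1" (the pictures are not rectified: a ray, as slopes to the right and down, at radius r is drawn at 1 + k1 r^2 times it, then the intrinsics apply), "origin" and "orientation" of the camera in the world; the wrist camera has in their place "T_tool_cam" (4x4, takes a point from camera to tool coordinates, whose origin is the TCP and whose axes are the flange's). Camera axes: x right, y up, looking along -z (the intrinsics and any distortion apply to the point x, -y, -z); pixel columns grow to the right and rows downward; lengths in m; the calibration is good to about 2 mm. A picture is of the moment at which its call begins: read the wrist's pose just before it. There is no depth.
- order.sign_off(): hands the job in; it is judged then, once.
The state is a dict: "time": time; "qpos": joint angles; "dq": joint speeds; "joint_efforts": joint torques, N m; "eef_pos": TCP position; "tcp_rot": TCP orientation; "contact_force": force on the tool from outside, world axes, zero at the start; "wrist_torque": the same for the moment, N m; "opening": opening from 0.0 (shut) to 1.0 (fully open); "finger_force": force on a finger pad.
Only numpy, scipy, OpenCV 4.12 (cv2) and the standard library are available. Lean on these libraries where they do the work, as an engineer would, in place of code of your own. Each camera call takes 0.05 s, during which the arm holds its last target. There are 200 camera calls.

## Working session

There is one attempt and no reset: what is moved stays moved. The work goes in short steps, Python scripts to look and compute and a tool call to move; the robot and the scene stay as the last step left them, time stands still between calls to the robot, and variables do not carry over. Pictures are saved under pics/ and viewed, at most 14 in all, crops included, and the job is handed in when it is done.

Besides the shell and the picture viewer there is one more tool, called after ">>>" as name(argument=value, ...) on one line, values as JSON. move_arm: Moves the arm, as the interface text tells. Its arguments: {"type":"object","properties":{"plan":{"type":"array","items":{"type":"number"}},"newtons":{"type":"number"}},"required":["plan"]}

```bash
ls; mkdir -p pics; python3 - <<'E'
from plant import ctrl,cams
import cv2
for n in("scene","top"):
    c=cams.read_camera(n);cv2.imwrite(f"pics/{n}0.png",c["color"][:,:,::-1])
    print({k:v for k,v in c.items() if k!="color"})
c=cams.read_camera("wrist");print({k:v for k,v in c.items() if k!="color"})
s=ctrl.get_state();print(s)
E
```

```text
pics
{'fov_y': 51.298276069781146, 'cx': 314.43323995998156, 'cy': 196.2182737173351, 'k1': -0.023437982688298806, 'origin': array([ 0.91819734, -0.33031554,  0.90934611]), 'orientation': array([0.22525518, 0.09535   , 0.36451579, 0.89849693])}
{'fov_y': 49.52094257540434, 'cx': 327.07420710575593, 'cy': 198.55244521110376, 'k1': -0.01202220771765709, 'origin': array([0.50640543, 0.0177213 , 1.01484627]), 'orientation': array([-0.03007309,  0.04228676,  0.71384729, -0.69837632])}
{'fov_y': 70.58664035859033, 'cx': 322.3030551619354, 'cy': 201.14052308458267, 'k1': -0.019602391083843304, 'T_tool_cam': array([[ 2.47376600e-05,  9.44907516e-01,  3.27337420e-01,
         8.46271567e-02],
       [ 9.99999835e-01,  1.64449335e-04, -5.50279490e-04,
        -6.90877269e-04],
       [-5.73793647e-04,  3.27337379e-01, -9.44907356e-01,
        -1.42499003e-01],
       [ 0.00000000e+00,  0.00000000e+00,  0.00000000e+00,
         1.00000000e+00]])}
{'time': 0.15, 'qpos': array([ 9.63995684e-01,  2.87019314e-01,  1.57785742e+00,  1.97538571e-06,
        1.27863079e+00, -1.50006405e-01]), 'dq': array([-0.00203769, -0.00177816, -0.00403667, -0.00099531, -0.00065147,
        0.00122825]), 'joint_efforts': array([ 5.13511568e-04, -4.06602108e+01, -2.93141645e+01, -1.53754308e-04,
        3.96253075e-03,  5.21911133e-06]), 'eef_pos': array([0.29739832, 0.60536777, 0.2302178 ]), 'tcp_rot': array([ 2.26416734e-01,  9.74030054e-01, -8.89352264e-04, -3.54590870e-04]), 'contact_force': array([0.30688743, 0.54211137, 0.49933061]), 'wrist_torque': array([ 0.01410934, -0.03942799,  0.01545553]), 'finger_force': 0.0, 'opening': 1.0031826269178319}
```

View pics/scene0.png

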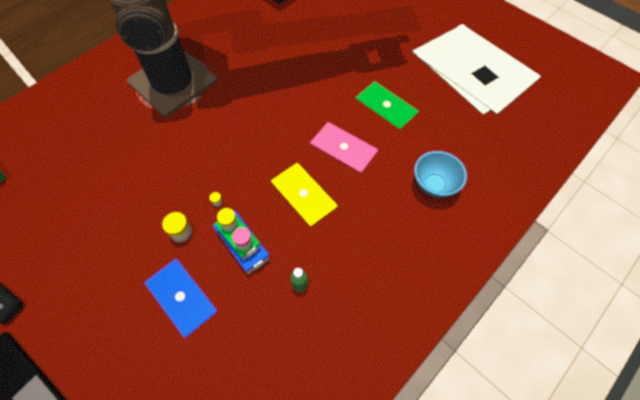

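View pics/top0.png

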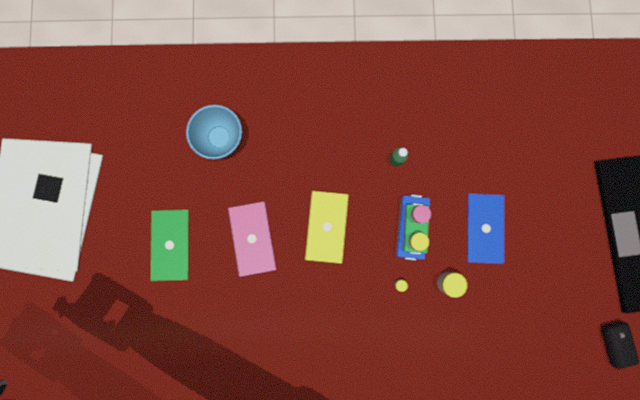

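The scene view shows the stack near (240,240) with the yellow jar at (227,217) and the pink at (241,238). A big yellow jar stands at (175,225) and a small one at (215,199). In the top view the pads' discs are at about (169,245), (252,239), (327,227) and (486,228), and the stack is at (413,228).

```bash
cat > h.py <<'E'
import numpy as np,cv2
from scipy.spatial.transform import Rotation as R
from plant import ctrl,cams
def get(n):
    s=ctrl.get_state(); c=cams.read_camera(n)
    if n=="wrist":
        T=c["T_tool_cam"]; Rt=R.from_quat(s["tcp_rot"]).as_matrix()
        c["R"]=Rt@T[:3,:3]; c["o"]=s["eef_pos"]+Rt@T[:3,3]
    else: c["R"]=R.from_quat(c["orientation"]).as_matrix(); c["o"]=np.array(c["origin"])
    c["hsv"]=cv2.cvtColor(c["color"],cv2.COLOR_RGB2HSV); return c
def K(c):
    f=200/np.tan(np.radians(c["fov_y"]/2)); return np.array([[f,0,c["cx"]],[0,f,c["cy"]],[0,0,1]])
def rays(c,p):
    u=cv2.undistortPoints(np.float64(p).reshape(-1,1,2),K(c),np.array([c["k1"],0,0,0,0]))[:,0]
    return np.c_[u[:,0],-u[:,1],-np.ones(len(u))]@c["R"].T
def plane(c,p,z):
    d=rays(c,p); return c["o"]+d*((z-c["o"][2])/d[:,2])[:,None]
def proj(c,X):
    v=(np.atleast_2d(X)-c["o"])@c["R"]; v=v*[1,-1,-1]
    return cv2.projectPoints(v,np.zeros(3),np.zeros(3),K(c),np.array([c["k1"],0,0,0,0]))[0][:,0]
HUE=dict(yellow=(24,34),green=(50,75),blue=(105,122),pink=(150,172))
def mask(c,col,s=90,v=70):
    a,b=HUE[col]; 
    if col=="pink": s=50
    return cv2.inRange(c["hsv"],(a,s,v),(b,255,255))
def blobs(c,col,amin=30,**k):
    cs,_=cv2.findContours(mask(c,col,**k),cv2.RETR_EXTERNAL,cv2.CHAIN_APPROX_NONE)
    return [q[:,0] for q in sorted(cs,key=cv2.contourArea,reverse=True) if cv2.contourArea(q)>amin]
def rect(c,q,z):
    X=plane(c,q,z)[:,:2]; (x,y),(w,h),a=cv2.minAreaRect(np.float32(X*1000))
    if w<h: w,h,a=h,w,a+90
    return [round(float(t),1) for t in(x,y,w,h,(a+90)%180-90)]
E
python3 - <<'E'
from h import *
for n in("top","scene"):
    c=get(n)
    for col in HUE:
        for q in blobs(c,col):
            print(n,col,q.mean(0).round(0),"z4",rect(c,q,.004),"z104",rect(c,q,.104)[:4])
E
```

```text
top yellow [326. 227.] z4 [544.8, 1.7, 162.5, 86.2, -6.8] z104 [541.0, 3.3, 146.4, 77.7]
top yellow [454. 285.] z4 [403.2, -289.7, 56.1, 54.7, 88.5] z104 [413.4, -259.3, 50.6, 49.3]
top yellow [419. 241.] z4 [505.1, -212.8, 42.2, 39.6, 87.6] z104 [505.2, -190.0, 38.0, 35.7]
top yellow [401. 285.] z4 [405.1, -166.7, 27.8, 25.0, 88.6] z104 [415.1, -148.5, 25.0, 22.5]
top green [169. 245.] z4 [511.0, 366.6, 159.6, 83.2, 0.6] z104 [510.5, 332.1, 143.8, 75.0]
top green [414. 232.] z4 [536.0, -207.3, 107.7, 52.5, -4.8] z104 [533.1, -185.0, 97.0, 47.3]
top green [397. 158.] z4 [703.3, -168.4, 33.6, 32.2, -43.6] z104 [683.8, -150.0, 30.3, 29.0]
top blue [485. 228.] z4 [533.1, -371.2, 159.7, 83.4, -3.2] z104 [530.4, -332.8, 143.9, 75.2]
top blue [408. 227.] z4 [539.6, -200.2, 144.3, 64.5, -7.9] z104 [536.3, -178.6, 130.0, 58.1]
top pink [252. 239.] z4 [521.4, 175.9, 162.8, 87.5, 8.9] z104 [519.9, 160.2, 146.7, 78.9]
top pink [422. 214.] z4 [570.3, -220.4, 42.4, 40.1, 87.6] z104 [563.9, -196.9, 38.2, 36.1]
scene yellow [304. 194.] z4 [546.3, 1.9, 163.3, 86.8, -6.9] z104 [587.4, -34.8, 145.3, 7
[... 343 characters left out ...]
.1, 0.3] z104 [558.1, 288.2, 141.3, 74.8]
scene green [237. 240.] z4 [510.4, -184.3, 111.5, 52.3, -4.9] z104 [555.4, -200.4, 99.2, 46.5]
scene green [299. 282.] z4 [698.3, -164.6, 34.0, 29.2, -44.3] z104 [722.6, -182.9, 30.2, 25.9]
scene green [238. 223.] z4 [492.2, -167.6, 31.9, 17.6, -4.0] z104 [539.3, -185.5, 28.4, 15.6]
scene blue [180. 298.] z4 [534.6, -370.3, 160.0, 83.3, -3.7] z104 [577.0, -365.9, 142.3, 74.1]
scene blue [240. 250.] z4 [530.0, -190.5, 143.5, 64.2, -7.7] z104 [572.9, -205.9, 127.7, 57.1]
scene pink [344. 147.] z4 [523.4, 175.6, 161.4, 86.6, 9.0] z104 [567.0, 119.7, 143.5, 77.1]
scene pink [241. 236.] z4 [523.9, -182.6, 38.8, 38.1, 44.2] z104 [567.5, -198.9, 34.5, 33.9]
```

>>> move_arm(plan=[20,-44,2,0,0,1.6,85,20,-44,2,0,0,1.6,85,20,-44,2,0,0,1.6,85,20,-44,2,0,0,1.6,85,20,-44,2,0,0,1.6,85,20,-44,2,0,0,1.6,85,20,-44,2,0,0,1.6,85,20,-44,2,0,0,1.6,85,20,-44,2,0,0,1.6,85,20,-44,2,0,0,1.6,85,20,-44,2,0,0,1.6,85,0,-44,0,0,0,1.6,85])

```text
time: 1.45
eef_pos: [0.5193, 0.0755, 0.2539]
tcp_rot: [0.061, 0.998, -0.0, 0.001]
contact_force: [0.2, -0.3, 0.1]
opening: 0.995
finger_force: 0.0
```

>>> move_arm(plan=[0,-45,0,0,0,0,85,0,-45,0,0,0,0,85,0,-45,0,0,0,0,85,0,-45,0,0,0,0,85,0,-45,0,0,0,0,85,0,-40,0,0,0,0,85,0,0,0,0,0,0,85,0,0,0,0,0,0,85])

```text
time: 2.25
eef_pos: [0.5174, -0.1878, 0.253]
tcp_rot: [0.062, 0.998, 0.0, -0.0]
contact_force: [-0.2, 0.8, 0.3]
opening: 0.995
finger_force: 0.0
```

```bash
python3 - <<'E'
from h import *
c=get("wrist");cv2.imwrite("pics/w1.png",c["color"][:,:,::-1])
s=ctrl.get_state();print(s["eef_pos"],s["qpos"],R.from_quat(s["tcp_rot"]).as_matrix()[:,1:])
for col,z in(("yellow",.104),("pink",.104),("green",.064),("blue",.034)):
  for q in blobs(c,col,150): print(col,q.mean(0).round(0),rect(c,q,z))
E
```

```text
[ 0.51749904 -0.18685589  0.25308299] [-5.31152524e-01 -5.68501275e-03  1.86180931e+00  4.84136568e-04
  1.28622674e+00 -1.97997043e+00] [[ 1.21811404e-01 -4.18495889e-04]
 [ 9.92552997e-01  7.84767734e-04]
 [ 7.27946283e-04 -9.99999605e-01]]
yellow [458. 165.] [515.4, -44.4, 119.2, 63.8, -7.0]
yellow [234.  91.] [411.9, -261.1, 45.6, 45.1, 38.0]
yellow [318. 174.] [504.1, -191.6, 37.2, 36.9, 83.7]
yellow [331.  79.] [412.7, -166.2, 18.6, 18.1, -7.1]
pink [583. 133.] [498.2, 85.0, 119.8, 64.3, 9.1]
pink [316. 226.] [561.3, -197.7, 39.4, 36.6, -26.3]
pink [249. 218.] [544.8, -274.7, 49.1, 11.9, -24.1]
green [319. 187.] [532.0, -195.0, 101.4, 48.5, -4.8]
green [350. 283.] [674.6, -167.0, 55.7, 29.6, -4.4]
blue [198. 188.] [524.3, -356.0, 147.5, 78.2, -3.4]
blue [331. 172.] [537.2, -193.9, 138.1, 60.2, -7.1]
```

View pics/w1.png

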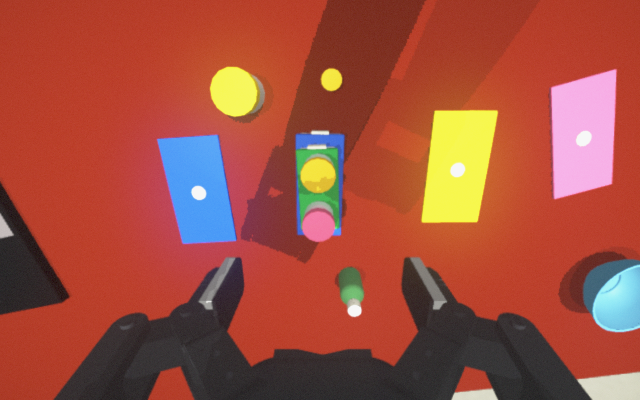

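The wrist view shows the stack's yellow jar lid at (318,174) and the pink at (316,226), between the open fingers. All three views agree within 4 mm, so I'll take the yellow jar.

>>> move_arm(plan=[-6,-2,-45,0,0,0,85,-6,-2,-45,0,0,0,85,0,0,-40,0,0,0,85,0,0,-30,0,0,0,85,0,0,-24,0,0,0,85,0,0,0,0,0,0,85,0,0,0,0,0,0,85])

```text
time: 3.0
eef_pos: [0.506, -0.19, 0.0697]
tcp_rot: [0.06, 0.998, 0.0, -0.0]
contact_force: [0.1, 0.8, -0.2]
opening: 0.994
finger_force: 0.0
```

```bash
python3 - <<'E'
from h import *
c=get("wrist");cv2.imwrite("pics/w2.png",c["color"][:,:,::-1])
s=ctrl.get_state();print(s["eef_pos"])
for col,z in(("yellow",.104),("pink",.104)):
  for q in blobs(c,col,150): print(col,q.mean(0).round(0),rect(c,q,z))
E
```

```text
[ 0.50678616 -0.19078815  0.0708408 ]
yellow [561. 219.] [485.5, -86.5, 83.8, 45.0, -6.9]
yellow [150.  97.] [412.2, -244.0, 40.4, 35.7, -79.9]
```

View pics/w2.png

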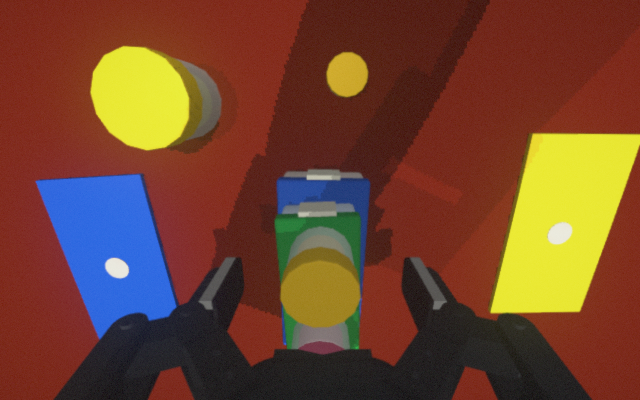

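The jar sits at (320,288), centred between the fingers at (225,285) and (420,285). Closing.

>>> move_arm(plan=[0,0,0,0,0,0,20,0,0,0,0,0,0,20,0,0,0,0,0,0,20,0,0,0,0,0,0,20,0,0,0,0,0,0,20,0,0,0,0,0,0,20,0,0,0,0,0,0,20,0,0,0,0,0,0,20], newtons=25)

```text
time: 3.85
eef_pos: [0.5063, -0.1916, 0.0704]
tcp_rot: [0.061, 0.998, -0.0, 0.001]
contact_force: [-1.1, 1.7, 6.3]
opening: 0.436
finger_force: 25.4
```

>>> move_arm(plan=[0,0,5,0,0,0,20,0,0,10,0,0,0,20,0,0,20,0,0,0,20,0,0,35,0,0,0,20,0,0,35,0,0,0,20,0,0,15,0,0,0,20,0,0,0,0,0,0,20])

```text
time: 4.55
eef_pos: [0.5071, -0.1921, 0.1923]
tcp_rot: [0.061, 0.998, -0.001, 0.003]
contact_force: [-0.1, 0.2, -0.1]
opening: 0.437
finger_force: 25.2
```

```bash
python3 - <<'E'
from h import *
c=get("wrist");cv2.imwrite("pics/w3.png",c["color"][:,:,::-1])
s=ctrl.get_state();print(s["eef_pos"],s["contact_force"])
t=get("top")
for q in blobs(t,"green",150): print(rect(t,q,.064))
for q in blobs(t,"pink",150): print(rect(t,q,.104))
E
```

```text
[ 0.50586923 -0.19137815  0.18977525] [-0.4265744   0.44322786 -0.80152129]
[510.7, 345.9, 150.2, 78.3, 0.6]
[553.1, -196.6, 63.0, 51.0, -5.4]
[519.9, 160.2, 147.0, 78.6, 9.2]
[563.3, -198.0, 39.0, 33.6, -69.6]
```

View pics/w3.png

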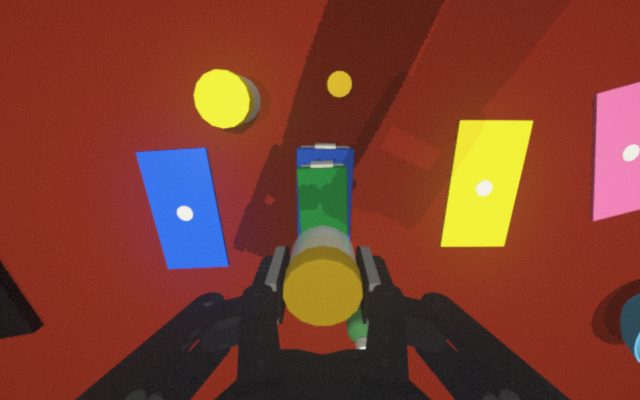

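Yellow jar is held upright at (322,285). The green case and pink jar have not moved. On to the yellow pad.

>>> move_arm(plan=[4,20,0,0,0,0,20,9,43,0,0,0,0,20,9,43,0,0,0,0,20,9,43,0,0,0,0,20,8,34,0,0,0,0,20,0,10,-30,0,0,0,20,0,0,-40,0,0,0,20,0,0,-40,0,0,0,20,0,0,0,0,0,0,20,0,0,0,0,0,0,20])

```text
time: 5.65
eef_pos: [0.543, 0.002, 0.0773]
tcp_rot: [0.061, 0.998, 0.0, -0.003]
contact_force: [-0.1, -0.6, 0.1]
opening: 0.438
finger_force: 25.4
```

```bash
python3 - <<'E'
from h import *
c=get("wrist");s=ctrl.get_state();e=s["eef_pos"];print(e,s["contact_force"])
h=c["hsv"];m=cv2.inRange(h,(18,90,60),(36,255,215));m[:,:270]=0;m[:,375:]=0
print(cv2.connectedComponentsWithStats(m)[2:])
for q in blobs(c,"yellow",150): print(q.min(0),q.max(0))
cv2.imwrite("pics/w4.png",c["color"][:,:,::-1])
E
```

```text
[0.54485913 0.00164026 0.0795645 ] [ 0.24440136 -1.04615918  0.00162176]
(array([[     0,      0,    640,    400, 254378],
       [   299,    112,      6,      1,      6],
       [   318,    112,      1,      1,      1],
       [   320,    112,      1,      1,      1],
       [   323,    112,      6,      1,      6],
       [   339,    112,      7,      1,      7],
       [   347,    112,      2,      1,      2],
       [   350,    112,      2,      1,      2],
       [   359,    112,      4,      1,      4],
       [   369,    112,      2,      1,      2],
       [   372,    112,      2,      1,      2],
       [   270,    195,      1,      8,      8],
       [   316,    204,      3,      2,      3],
       [   330,    206,      3,      3,      3],
       [   271,    210,      1,      8,      8],
       [   311,    218,      1,      1,      1],
       [   332,    221,      1,      1,      1],
       [   272,    225,      1,      8,      8],
       [   317,    225,      2,      2,      3],
       [   329,    224,      1,      1,      1],
       [   312,    227,      3,      1,      3
[... 3420 characters left out ...]
61.16666667],
       [283.        , 268.5       ],
       [282.        , 273.        ],
       [365.        , 280.        ],
       [293.5       , 314.5       ],
       [352.        , 313.        ],
       [348.        , 317.        ],
       [299.        , 318.8       ],
       [303.        , 321.        ],
       [341.        , 321.        ],
       [343.5       , 320.        ],
       [306.        , 322.        ],
       [309.5       , 323.        ],
       [335.5       , 323.        ],
       [338.5       , 322.        ],
       [312.        , 324.        ],
       [319.5       , 325.        ],
       [332.5       , 324.        ]]))
[266 113] [379 255]
[283 259] [361 324]
[17 34] [62 77]
```

View pics/w4.png

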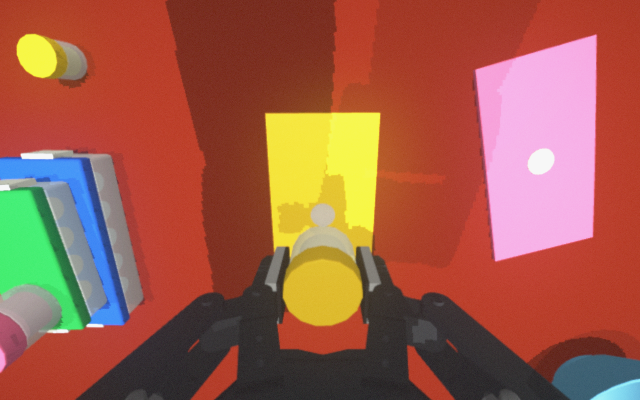

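The held jar's lid is centred at about (322,287), and the pad's disc shows at (322,214). I'll compute the offset.

```bash
python3 - <<'E'
from h import *
c=get("wrist");e=ctrl.get_state()["eef_pos"]
print(e,plane(c,[[322,286]],e[2]+.0336),plane(c,[[322,214]],.004))
E
```

```text
[0.54592532 0.0014072  0.08094744] [[0.53771371 0.00179457 0.11454744]] [[0.54676397 0.00065096 0.004     ]]
```

>>> move_arm(plan=[1,0,-30,0,0,0,20,0,0,-20,0,0,0,20,0,0,-10,0,0,0,20,0,0,-4,0,0,0,20,0,0,-2,0,0,0,20,0,0,-1,0,0,0,20,0,0,0,0,0,0,20,0,0,0,0,0,0,20])

```text
time: 6.55
eef_pos: [0.5463, 0.0017, 0.0131]
tcp_rot: [0.061, 0.998, -0.0, 0.001]
contact_force: [0.4, 0.2, -1.1]
opening: 0.438
finger_force: 25.4
```

>>> move_arm(plan=[0,0,-1,0,0,0,20,0,0,-1,0,0,0,20,0,0,0,0,0,0,20,0,0,0,0,0,0,20])

```text
time: 6.95
eef_pos: [0.5458, 0.0018, 0.0105]
tcp_rot: [0.061, 0.998, -0.0, 0.0]
contact_force: [-0.4, 0.3, 0.4]
opening: 0.442
finger_force: 25.5
```

>>> move_arm(plan=[0,0,-1,0,0,0,20,0,0,0,0,0,0,20,0,0,0,0,0,0,20])

```text
time: 7.25
eef_pos: [0.5458, 0.0018, 0.0104]
tcp_rot: [0.061, 0.998, -0.0, -0.0]
contact_force: [-3.2, -0.5, 6.4]
opening: 0.438
finger_force: 26.0
```

Contact made. Releasing, rising and going back for the pink jar.

>>> move_arm(plan=[0,0,0,0,0,0,50,0,0,0,0,0,0,70,0,0,0,0,0,0,85,0,0,0,0,0,0,85,0,0,20,0,0,0,85,0,0,40,0,0,0,85,0,0,45,0,0,0,85,0,0,45,0,0,0,85,5,-40,0,0,0,0,85,5,-40,0,0,0,0,85,5,-40,0,0,0,0,85,3,-40,0,0,0,0,85])

```text
time: 8.45
eef_pos: [0.5638, -0.1596, 0.1594]
tcp_rot: [0.061, 0.998, -0.0, 0.0]
contact_force: [0.5, -0.3, -0.3]
opening: 0.999
finger_force: 0.0
```

>>> move_arm(plan=[0,-40,0,0,0,0,85,0,0,-40,0,0,0,85,0,0,0,0,0,0,85,0,0,0,0,0,0,85])

```text
time: 8.85
eef_pos: [0.5626, -0.1974, 0.1181]
tcp_rot: [0.061, 0.998, 0.001, -0.002]
contact_force: [-0.5, 0.6, -0.1]
opening: 0.999
finger_force: 0.0
```

```bash
python3 - <<'E'
from h import *
print(ctrl.get_state()["eef_pos"])
for n in("top","scene","wrist"):
  c=get(n)
  if n!="wrist":
    for q in blobs(c,"yellow",60): print(n,"y",rect(c,q,.044))
  for q in blobs(c,"pink",60): print(n,"p",rect(c,q,.104),q.mean(0))
E
```

```text
[ 0.56261772 -0.19738427  0.11808801]
top y [543.3, 2.3, 156.0, 83.3, -6.9]
top p [519.8, 160.1, 146.9, 78.3, 9.1] [251.72463768 238.68115942]
scene y [562.7, -12.7, 156.1, 82.9, -7.0]
scene y [405.5, -274.2, 57.3, 53.6, -19.4]
scene p [566.7, 119.9, 143.2, 77.2, 9.3] [344.07092199 146.77304965]
scene p [568.4, -198.3, 34.3, 31.4, -41.5] [242.11320755 236.20754717]
wrist p [560.4, -199.2, 40.3, 36.6, 6.8] [320.7606383  236.50531915]
```

>>> move_arm(plan=[1,-1,-24,0,0,0,85,0,0,-18,0,0,0,85,0,0,-6,0,0,0,85,0,0,0,0,0,0,60,0,0,0,0,0,0,20,0,0,0,0,0,0,20,0,0,0,0,0,0,20,0,0,0,0,0,0,20,0,0,0,0,0,0,20,0,0,0,0,0,0,20,0,0,0,0,0,0,20], newtons=25)

```text
time: 10.1
eef_pos: [0.5657, -0.1997, 0.073]
tcp_rot: [0.061, 0.998, -0.0, 0.001]
contact_force: [-0.6, 1.0, 5.6]
opening: 0.441
finger_force: 25.5
```

>>> move_arm(plan=[0,0,5,0,0,0,20,0,0,15,0,0,0,20,0,0,30,0,0,0,20,0,0,35,0,0,0,20,0,10,25,0,0,0,20,-3,40,0,0,0,0,20,-5,40,0,0,0,0,20,-5,40,0,0,0,0,20,-5,40,0,0,0,0,20,-5,40,0,0,0,0,20,-5,40,0,0,0,0,20,-5,40,0,0,0,0,20])

```text
time: 11.3
eef_pos: [0.5311, 0.0923, 0.1821]
tcp_rot: [0.061, 0.998, -0.0, 0.0]
contact_force: [1.1, 0.3, -1.0]
opening: 0.434
finger_force: 25.3
```

>>> move_arm(plan=[-5,40,0,0,0,0,20,-5,35,0,0,0,0,20,0,10,-40,0,0,0,20,0,0,-40,0,0,0,20,0,0,0,0,0,0,20,0,0,0,0,0,0,20])

```text
time: 11.9
eef_pos: [0.5213, 0.1756, 0.1015]
tcp_rot: [0.061, 0.998, -0.0, -0.001]
contact_force: [0.6, 0.1, 1.0]
opening: 0.435
finger_force: 25.4
```

```bash
python3 - <<'E'
from h import *
c=get("wrist");s=ctrl.get_state();e=s["eef_pos"];print(e,s["opening"])
for q in blobs(c,"pink",150): print(q.min(0),q.max(0))
cv2.imwrite("pics/w5.png",c["color"][:,:,::-1])
E
```

```text
[0.52278159 0.17566858 0.10319067] 0.43492391038980155
[249  99] [386 318]
```

View pics/w5.png

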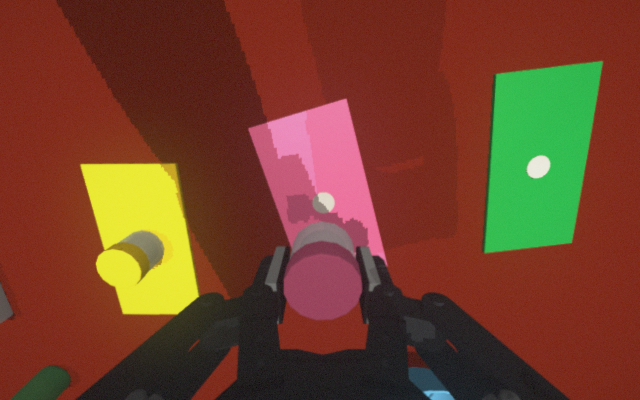

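The pink jar is held upright, its lid's lower edge at (322,318), about 3 mm short of the yellow grasp, so I add 3 mm in x. The yellow jar stands upright on its pad.

>>> move_arm(plan=[3,0,-40,0,0,0,20,0,0,-28,0,0,0,20,0,0,-12,0,0,0,20,0,0,-5,0,0,0,20,0,0,-2,0,0,0,20,0,0,-1,0,0,0,20,0,0,0,0,0,0,20,0,0,0,0,0,0,20])

```text
time: 12.75
eef_pos: [0.5255, 0.1759, 0.0144]
tcp_rot: [0.061, 0.998, 0.0, 0.001]
contact_force: [0.1, -0.1, -1.1]
opening: 0.437
finger_force: 25.4
```

>>> move_arm(plan=[0,0,-1,0,0,0,20,0,0,-1,0,0,0,20,0,0,0,0,0,0,20,0,0,0,0,0,0,20])

```text
time: 13.15
eef_pos: [0.5252, 0.1759, 0.013]
tcp_rot: [0.061, 0.998, -0.0, 0.0]
contact_force: [-3.4, -0.2, 7.3]
opening: 0.436
finger_force: 26.2
```

>>> move_arm(plan=[0,0,0,0,0,0,50,0,0,0,0,0,0,70,0,0,0,0,0,0,85,0,0,0,0,0,0,85,0,0,20,0,0,0,85,0,0,45,0,0,0,85,0,0,45,0,0,0,85,0,0,45,0,0,0,85,0,40,45,0,0,0,85,0,40,0,0,0,0,85,0,40,0,0,0,0,85])

```text
time: 14.25
eef_pos: [0.5257, 0.2903, 0.2063]
tcp_rot: [0.061, 0.998, 0.001, 0.002]
contact_force: [0.7, -0.2, -0.8]
opening: 0.998
finger_force: 0.0
```

```bash
python3 - <<'E'
from h import *
print(ctrl.get_state()["eef_pos"])
im=[]
for n in("top","scene"):
  c=get(n)
  for q in blobs(c,"green",60): print(n,"g",rect(c,q,.064))
  for q in blobs(c,"blue",60): print(n,"b",rect(c,q,.034),rect(c,q,.004))
  x,y=(220,180) if n=="top" else (260,115)
  im.append(cv2.resize(c["color"][y:y+110,x:x+140,::-1],None,fx=2.8,fy=2.8,interpolation=cv2.INTER_CUBIC))
  for nm,X in dict(yel=(.5455,.0018),pin=(.5224,.1758)).items():
    print(n,nm,(proj(c,[*X,.044])[0]-[x,y])*2.8)
cv2.imwrite("pics/c1.png",np.hstack(im))
E
```

```text
[0.52574485 0.29030157 0.20625552]
top g [534.2, -194.4, 101.4, 50.2, -5.3]
top g [471.4, 330.2, 71.1, 47.6, 0.5]
top g [561.9, 341.6, 72.3, 48.1, 88.8]
top g [692.1, -158.0, 30.1, 29.9, -43.6]
top b [532.3, -359.7, 155.0, 81.0, -3.2] [533.1, -371.2, 159.8, 83.4, -3.2]
top b [538.6, -193.6, 140.0, 62.6, -7.8] [539.6, -200.0, 144.3, 64.5, -7.8]
top yel [299.01624124 127.27647809]
top pin [ 80.7920818  161.17763331]
scene g [540.2, 318.8, 148.4, 78.8, 0.3]
scene g [537.7, -194.4, 105.3, 48.6, -4.6]
scene g [712.9, -175.6, 31.8, 27.2, -44.3]
scene b [547.5, -368.9, 154.7, 80.5, -3.8] [534.7, -370.3, 160.0, 83.3, -3.8]
scene b [542.9, -195.0, 138.7, 61.9, -7.8] [530.0, -190.4, 143.5, 64.1, -7.8]
scene yel [118.64955787 194.8804881 ]
scene pin [235.65289107  60.85599381]
```

View pics/c1.png

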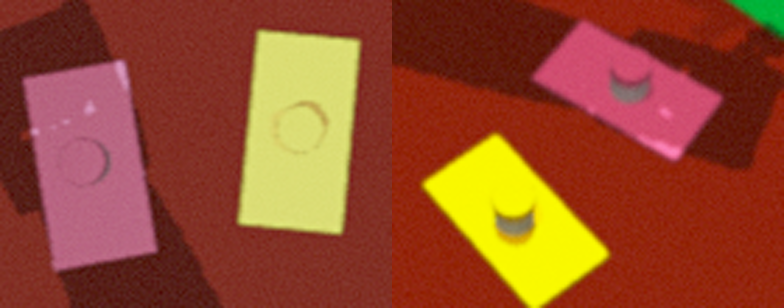

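Top view: the yellow lid is at (301,127) against an expected (299,127), and the pink at (82,161) against (81,161). Both jars are upright and centred within about 3 mm. Now the green case.

>>> move_arm(plan=[0,-25,0,0,0,0,85,1,-44,0,0,0,0,85,1,-44,0,0,0,0,85,1,-44,0,0,0,0,85,1,-44,0,0,0,0,85,1,-44,0,0,0,0,85,1,-44,0,0,0,0,85,1,-44,0,0,0,0,85,1,-44,0,0,0,0,85,1,-44,0,0,0,1,85,1,-44,0,0,0,1,85,0,-20,0,0,0,0,85])

```text
time: 15.55
eef_pos: [0.5339, -0.1999, 0.2034]
tcp_rot: [0.045, 0.999, -0.0, -0.0]
contact_force: [-0.0, 0.5, 0.4]
opening: 0.994
finger_force: 0.0
```

>>> move_arm(plan=[0,0,-30,0,0,0,85,0,0,-40,0,0,0,85,0,0,-30,0,0,0,85,0,0,0,0,0,0,85,0,0,0,0,0,0,85])

```text
time: 16.05
eef_pos: [0.5343, -0.1962, 0.1036]
tcp_rot: [0.044, 0.999, 0.0, -0.001]
contact_force: [0.1, -0.6, 0.0]
opening: 0.998
finger_force: 0.0
```

```bash
python3 - <<'E'
from h import *
c=get("wrist");s=ctrl.get_state();e=s["eef_pos"];print(e,R.from_quat(s["tcp_rot"]).as_matrix()[:,1])
for q in blobs(c,"green",150): print("g",rect(c,q,.064),q.min(0),q.max(0))
for q in blobs(c,"blue",150): print("b",rect(c,q,.034))
cv2.imwrite("pics/w6.png",c["color"][:,:,::-1])
E
```

```text
[ 0.53539057 -0.19667459  0.10514645] [ 8.68546841e-02  9.96220509e-01 -9.80583238e-04]
g [532.4, -195.3, 102.8, 48.7, -4.9] [287 155] [361 289]
g [639.8, -166.8, 34.4, 20.4, 55.8] [352 330] [380 358]
b [521.9, -348.2, 140.2, 74.9, -3.6]
b [516.1, -192.0, 96.9, 60.8, -7.7]
b [565.8, -227.8, 72.6, 3.6, -7.1]
```

View pics/w6.png

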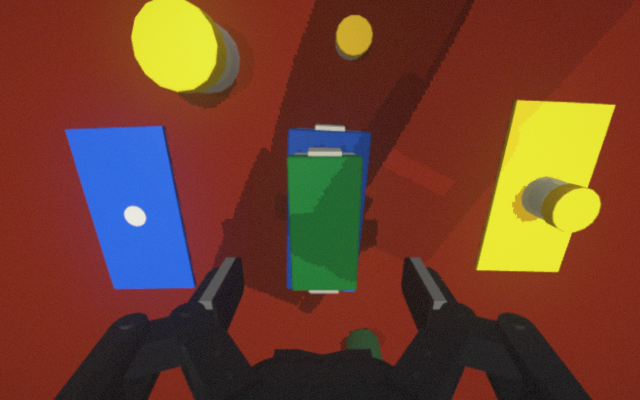

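The green case lid spans (287..361, 155..289), nearly centred between the fingers, and its axis matches the tool. The blue case is beneath, turned by about 3°.

>>> move_arm(plan=[-1,1,-25,0,0,0,66,0,0,-20,0,0,0,66,0,0,-16,0,0,0,66,0,0,-10,0,0,0,66,0,0,0,0,0,0,66,0,0,0,0,0,0,66,0,0,0,0,0,0,66])

```text
time: 16.8
eef_pos: [0.5346, -0.1955, 0.034]
tcp_rot: [0.043, 0.999, -0.001, 0.001]
contact_force: [0.7, 0.6, 0.7]
opening: 0.775
finger_force: 0.0
```

>>> move_arm(plan=[0,0,0,0,0,0,30,0,0,0,0,0,0,30,0,0,0,0,0,0,30,0,0,0,0,0,0,30,0,0,0,0,0,0,30,0,0,0,0,0,0,30], newtons=40)

```text
time: 17.4
eef_pos: [0.5345, -0.1954, 0.0338]
tcp_rot: [0.043, 0.999, -0.0, 0.001]
contact_force: [-0.6, 0.2, 5.8]
opening: 0.574
finger_force: 44.2
```

>>> move_arm(plan=[0,0,4,0,0,0,30,0,0,10,0,0,0,30,0,0,20,0,0,0,30,0,0,30,0,0,0,30,0,0,35,0,0,0,30,0,10,30,0,0,0,30,-2,40,0,0,0,0,30,-2,43,0,0,0,0.5,30,-2,43,0,0,0,0.5,30,-2,43,0,0,0,0.5,30,-2,43,0,0,0,0.5,30,-2,43,0,0,0,0.5,30])

```text
time: 18.6
eef_pos: [0.5208, 0.0717, 0.1616]
tcp_rot: [0.021, 1.0, -0.0, -0.0]
contact_force: [1.1, 0.4, -1.2]
opening: 0.582
finger_force: 43.4
```

>>> move_arm(plan=[-2,43,0,0,0,0.5,30,-2,43,0,0,0,0.5,30,-2,43,0,0,0,0.5,30,-2,43,0,0,0,0.5,30,-2,43,0,0,0,0.5,30,0,43,0,0,0,0.5,30,0,30,0,0,0,0,30,0,7,-30,0,0,0,30,0,0,-40,0,0,0,30,0,0,0,0,0,0,30,0,0,0,0,0,0,30])

```text
time: 19.7
eef_pos: [0.5107, 0.3644, 0.0908]
tcp_rot: [-0.005, 1.0, -0.001, -0.002]
contact_force: [0.9, -0.2, -1.4]
opening: 0.579
finger_force: 43.3
```

```bash
python3 - <<'E'
from h import *
c=get("wrist");s=ctrl.get_state();e=s["eef_pos"];print(e,R.from_quat(s["tcp_rot"]).as_matrix()[:,1],s["opening"])
cv2.imwrite("pics/w7.png",c["color"][:,:,::-1])
t=get("top")
for q in blobs(t,"blue",150): print("b",rect(t,q,.034))
E
```

```text
[0.51222448 0.364988   0.09287383] [-8.86029349e-03  9.99960687e-01  3.44836071e-04] 0.5767350722931861
b [532.3, -359.7, 155.0, 81.0, -3.2]
b [538.7, -193.8, 140.1, 63.1, -7.6]
```

View pics/w7.png

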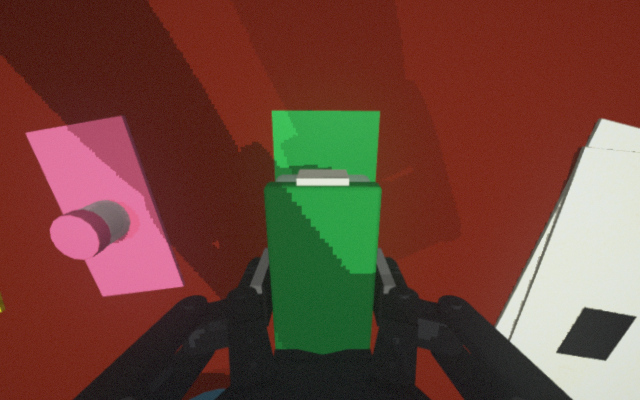

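The green case is held level and aligned with its pad: lid edge at (322,185), pad's near edge at (325,112). Check the offset from the near edges.

```bash
python3 - <<'E'
from h import *
c=get("wrist");e=ctrl.get_state()["eef_pos"]
print(e,plane(c,[[267,185],[380,187]],e[2]+.030)*1e3,plane(c,[[273,111],[379,111]],.004)*1e3)
E
```

```text
[0.51338035 0.36543457 0.0945873 ] [[459.94656516 341.55560285 124.58730419]
 [460.42451503 388.07743307 124.58730419]] [[434.34480463 325.61254722   4.        ]
 [433.60597887 408.88431936   4.        ]]
```

>>> move_arm(plan=[1,1,-40,0,0,0,30,0,0,-25,0,0,0,30,0,0,-14,0,0,0,30,0,0,-5,0,0,0,30,0,0,-2,0,0,0,30,0,0,0,0,0,0,30,0,0,0,0,0,0,30])

```text
time: 20.55
eef_pos: [0.5138, 0.3666, 0.0074]
tcp_rot: [-0.005, 1.0, 0.001, 0.001]
contact_force: [0.4, 0.3, -0.9]
opening: 0.573
finger_force: 43.4
```

>>> move_arm(plan=[0,0,-2,0,0,0,30,0,0,-1,0,0,0,30,0,0,0,0,0,0,30,0,0,0,0,0,0,30])

```text
time: 20.95
eef_pos: [0.5133, 0.3664, 0.0039]
tcp_rot: [-0.005, 1.0, 0.0, 0.001]
contact_force: [-1.7, -0.8, 5.7]
opening: 0.58
finger_force: 44.2
```

>>> move_arm(plan=[0,0,0,0,0,0,60,0,0,0,0,0,0,75,0,0,0,0,0,0,85,0,0,0,0,0,0,85,0,0,20,0,0,0,85,0,0,45,0,0,0,85,0,0,45,0,0,0,85,0,-30,45,0,0,-1,85,2,-44,0,0,0,-1,85,2,-44,0,0,0,-1,85,2,-44,0,0,0,-1,85,2,-44,0,0,0,-1,85])

```text
time: 22.15
eef_pos: [0.5204, 0.1607, 0.1544]
tcp_rot: [0.039, 0.999, 0.0, 0.0]
contact_force: [0.3, -0.5, -0.2]
opening: 0.994
finger_force: 0.0
```

>>> move_arm(plan=[2,-44,0,0,0,-1,85,2,-44,0,0,0,-1,85,2,-44,0,0,0,-1,85,2,-44,0,0,0,-0.3,85,2,-44,0,0,0,0,85,2,-44,0,0,0,0,85,2,-44,0,0,0,0,85,2,-44,0,0,0,0,85,2,-3,-40,0,0,0,85,0,0,-40,0,0,0,85,0,0,0,0,0,0,85,0,0,0,0,0,0,85])

```text
time: 23.35
eef_pos: [0.5382, -0.1923, 0.0738]
tcp_rot: [0.068, 0.998, 0.0, -0.001]
contact_force: [0.4, 0.4, 1.0]
opening: 0.995
finger_force: 0.0
```

```bash
python3 - <<'E'
from h import *
c=get("wrist");s=ctrl.get_state();e=s["eef_pos"];print(e,R.from_quat(s["tcp_rot"]).as_matrix()[:,1])
for q in blobs(c,"blue",150): print("b",rect(c,q,.034),q.min(0),q.max(0))
cv2.imwrite("pics/w8.png",c["color"][:,:,::-1])
for n in("top","scene"):
  t=get(n)
  for q in blobs(t,"green",150): print(n,"g",rect(t,q,.034),rect(t,q,.004))
t=get("top");cv2.imwrite("pics/t2.png",t["color"][:,:,::-1])
E
```

```text
[ 0.53953883 -0.19290935  0.07573345] [ 1.34801987e-01  9.90872322e-01 -6.83187280e-04]
b [521.6, -343.7, 138.2, 74.0, -3.6] [ 26 134] [181 314]
b [536.8, -194.9, 138.7, 61.1, -7.8] [271 128] [367 309]
top g [510.9, 356.2, 154.9, 80.8, 0.6] [511.0, 366.6, 159.7, 83.2, 0.6]
scene g [526.9, 345.1, 153.7, 88.0, 0.5] [513.5, 368.3, 158.9, 91.0, 0.5]
```

View pics/w8.png

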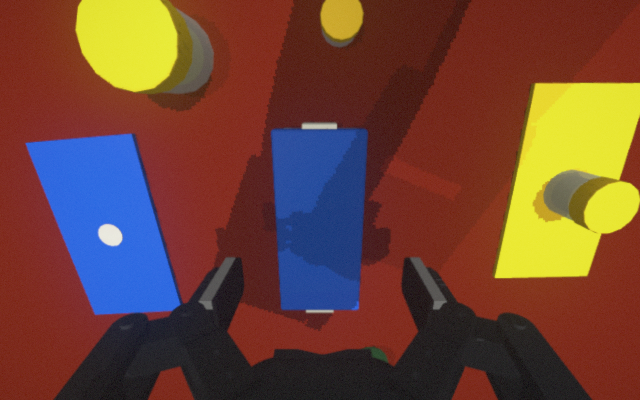

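View pics/t2.png

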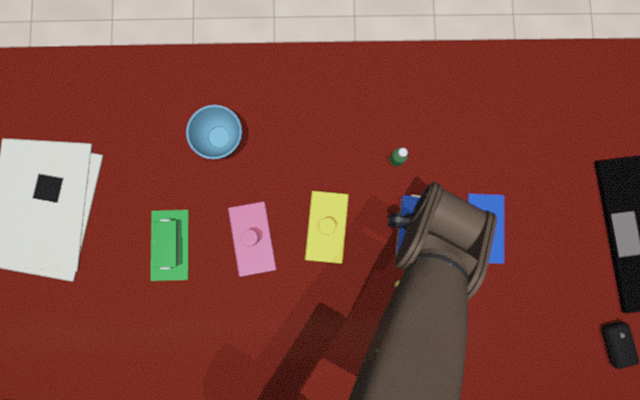

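The wrist view shows the blue case at (271..367, 128..309), centred between the fingers. The top view shows the green case along its pad and both jars centred, with bowl and bottle untouched. Gripping the blue case.

>>> move_arm(plan=[-1,-2,-25,0,0,0,76,0,0,-22,0,0,0,76,0,0,-15,0,0,0,76,0,0,-10,0,0,0,76,0,0,0,0,0,0,76,0,0,0,0,0,0,76])

```text
time: 24.15
eef_pos: [0.5383, -0.195, 0.003]
tcp_rot: [0.068, 0.998, -0.0, 0.001]
contact_force: [0.6, -0.0, -0.2]
opening: 0.892
finger_force: 0.0
```

>>> move_arm(plan=[0,0,0,0,0,0,45,0,0,0,0,0,0,45,0,0,0,0,0,0,45,0,0,0,0,0,0,45,0,0,0,0,0,0,45,0,0,0,0,0,0,45], newtons=50)

```text
time: 24.75
eef_pos: [0.5389, -0.1953, 0.0038]
tcp_rot: [0.068, 0.998, -0.001, 0.001]
contact_force: [-0.6, 0.2, 5.6]
opening: 0.72
finger_force: 57.8
```

>>> move_arm(plan=[0,0,4,0,0,0,45,0,0,10,0,0,0,45,0,0,30,0,0,0,45,0,0,45,0,0,0,45,0,-10,10,0,0,0,45,-1,-40,0,0,0,1.1,45,-1,-40,0,0,0,1.1,45,-1,-40,0,0,0,1.1,45,-1,-35,0,0,0,1,45,0,-10,-20,0,0,0,45,0,0,0,0,0,0,45,0,0,0,0,0,0,45])

```text
time: 25.95
eef_pos: [0.5323, -0.3687, 0.0793]
tcp_rot: [0.031, 1.0, 0.002, -0.002]
contact_force: [0.4, 1.1, -3.1]
opening: 0.718
finger_force: 56.9
```

```bash
python3 - <<'E'
from h import *
c=get("wrist");s=ctrl.get_state();e=s["eef_pos"];y=R.from_quat(s["tcp_rot"]).as_matrix()[:,1];print(e,np.degrees(np.arctan2(y[1],y[0])),s["opening"])
cv2.imwrite("pics/w9.png",c["color"][:,:,::-1])
E
```

```text
[ 0.53308782 -0.36870356  0.08041077] 86.54042857361972 0.7162326937305914
```

View pics/w9.png

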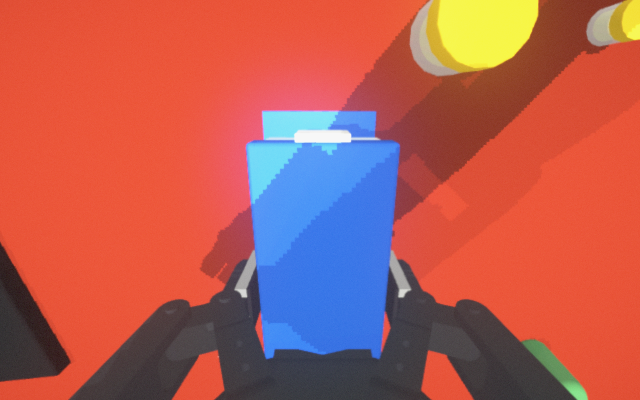

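The blue case is held with its near lid edge at (247..400,142), and the pad's near edge is at (262..376,112).

```bash
python3 - <<'E'
from h import *
c=get("wrist");e=ctrl.get_state()["eef_pos"]
print(e,plane(c,[[247,143],[400,143]],e[2]+.031)*1e3,plane(c,[[262,112],[376,112]],.004)*1e3)
E
```

```text
[ 0.53357177 -0.36874134  0.08113992] [[ 461.10378247 -394.26294785  112.13991817]
 [ 464.70681502 -334.91974583  112.13991817]] [[ 451.46855293 -408.89932504    4.        ]
 [ 456.58442701 -324.52736016    4.        ]]
```

>>> move_arm(plan=[1,-2,-35,0,0,0,45,0,0,-20,0,0,0,45,0,0,-10,0,0,0,45,0,0,-4,0,0,0,45,0,0,-1,0,0,0,45,0,0,0,0,0,0,45,0,0,0,0,0,0,45])

```text
time: 26.75
eef_pos: [0.5355, -0.3724, 0.0129]
tcp_rot: [0.03, 1.0, -0.001, 0.001]
contact_force: [0.0, -0.0, -2.7]
opening: 0.718
finger_force: 56.8
```

>>> move_arm(plan=[-1,1,-2,0,0,0,45,0,0,-1,0,0,0,45,0,0,-1,0,0,0,45,0,0,-1,0,0,0,45,0,0,0,0,0,0,45,0,0,0,0,0,0,45])

```text
time: 27.35
eef_pos: [0.5337, -0.3708, 0.0079]
tcp_rot: [0.03, 1.0, 0.0, -0.0]
contact_force: [-3.6, 2.9, 4.8]
opening: 0.713
finger_force: 57.8
```

Contact. Release, rise, and move clear to look.

>>> move_arm(plan=[0,0,0,0,0,0,70,0,0,0,0,0,0,80,0,0,0,0,0,0,85,0,0,0,0,0,0,85,0,0,20,0,0,0,85,0,0,45,0,0,0,85,0,0,45,0,0,0,85,0,40,45,0,0,0,85,0,45,0,0,0,0,85,0,45,0,0,0,0,85,0,45,0,0,0,0,85,0,0,0,0,0,0,85])

```text
time: 28.55
eef_pos: [0.5332, -0.1977, 0.1533]
tcp_rot: [0.028, 1.0, 0.001, -0.001]
contact_force: [0.6, -0.9, -0.2]
opening: 0.991
finger_force: 0.0
```

```bash
python3 - <<'E'
from h import *
c=get("scene");w=get("wrist");t=get("top")
for x,n in((c,"s"),(t,"t"),(w,"w")):
  for q in blobs(x,"blue",150): print(n,rect(x,q,.038),rect(x,q,.004))
cv2.imwrite("pics/e.png",cv2.resize(np.hstack([c["color"][60:340,120:480],t["color"][60:340,120:560]])[:,:,::-1],(800,280)))
E
```

```text
s [546.4, -368.6, 159.2, 80.1, -3.7] [531.9, -370.1, 165.5, 83.2, -3.7]
w [527.1, -356.9, 151.6, 87.2, -3.5] [537.4, -378.1, 171.6, 98.7, -3.5]
```

View pics/e.png

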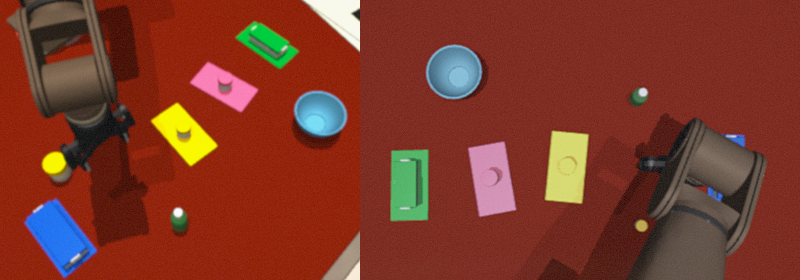

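The combined view shows all four items upright on their own pads. The blue case lies along its pad at (60,237), and the bowl and bottle have not moved. Handing in.

```bash
python3 -c "
from plant import order
print(order.sign_off())"
```

```text
the job is handed in; nothing more can be done
None
```

I took the kit apart in the order asked and signed off at about 29 s of robot time; both jars and both cases stand upright on their own pads, centred within about 3 mm where measured (the blue case's final position was judged by eye), and the bowl and bottle were not touched.

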